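# Prove the grinder's safety trip, then hold its belt tensioner down

### The arm

A 6-joint arm with a two-finger parallel gripper is mounted at the origin on the work surface. World frame = base frame: x ahead of the robot, y to its left, z up, the work surface at z = 0. Lengths are in mm, angles in rad, forces in N, time in s.
With the tool pointing down it reaches from about 375 to 925 mm from the base axis. Payload 5.7 kg.
Tool frame: the origin (TCP) lies at the centre of the arm's flange, where the gripper is bolted on; the fingertips stand 182 mm ahead of it and the grasp point (between the pads) lies 163 mm ahead of it; z points along the fingers, x is the direction in which the jaws open and shut, and the axes are right-handed (so a half turn about z gives the same grasp; the last joint's range is limited). The gripper opens to 88 mm and grips with 3 to 60 N. Pads are 20 mm wide; open, the fingers measure 115 mm over their backs; the gripper's body (75 mm by 178 mm) begins 61 mm behind the grasp point.
Start: joints at [1.073, 0.359, 1.51, -0, 1.272, -0.115], TCP at [224.111, 556.561, 404.623] pointing down, gripper open.
Joint ranges: [-2.97, 2.97], [-1.01, 2.36], [0.21, 2.38], [-0.96, 4.11], [0.2, 2.71], [-2.98, 2.98]. Speed limits (rad/s): [2.39, 2.39, 3.14, 3.14, 3.14, 3.14].

### API

Orientations are given as a rotation vector (axis times angle).
In Python, from cell import bot gives the robot as it stands.
- The arm moves only by the tool drive_tool, never from a script. Its argument "plan" is a list of rows, each a list of 6 numbers: the shift along the world's x, y, z in m, then the turn, a rotation vector about the world's x, y, z in rad. A call has 1 to 20 rows; each row shifts and turns the pose as measured when the row begins; what a row does not reach is not made up. A row lasts 1/12 s, in which the tool goes at most 41.7 mm and 7.16 degrees, less where a joint would pass 70% of its speed; a pose out of reach is approached as far as the arm can. A call is refused whole if a number of a shift passes 0.0417 or a number of a turn 0.125, either way. A call with a gripper value outside its range is refused whole. "claw" is the opening in per cent of the stroke, from 0 (shut) to 100 (fully open), set as the call begins (left out, the last holds). The fingers move at their own pace and stop on an object; the grip force is fixed at half the most. Time passes only in rows, so rows that do not move let the fingers close. It gives the time, the measured TCP pose, the force and the opening at its end, in the units of the state.
- bot.observe(): the state, without advancing time (a new reading comes with each control period).
- bot.read_camera(name): name is "scene" or "top" or "wrist"; returns (picture, depth): 480x640x3 uint8, blue, green, red; 480x640 float32, mm along the optical axis (not along the pixel's ray), 0 where there is no reading.
- bot.camera_params(name): a dict with "camera_matrix" (3x3 intrinsics, pixels), "rvec" (rotation vector, rad) and "tvec" (3), from world to camera coordinates, as OpenCV has them. Camera axes: x right, y down, z forward; pixel columns grow to the right and rows downward; lengths in mm; the calibration is good to about 2 mm. A picture is of the moment at which its call begins: read the wrist's pose just before it. camera_params takes no time and is no camera call; for the wrist camera it gives the pose at the moment of the call.
- bot.job_done(): hands the job in, once; it reports no verdict.
The state is a dict: "time": time; "q": joint angles; "dq": joint speeds; "joint_torque": joint torques, N m; "tcp_pos": TCP position; "tcp_rot": TCP orientation; "ft_force": force on the tool from outside, world axes, zero at the start; "torque": the same for the moment, N m; "finger_gap": finger opening in mm.
Only numpy, scipy, OpenCV 4.12 (cv2) and the standard library are available. Lean on these libraries where they do the work, as an engineer would, in place of code of your own. Each camera call takes 0.05 s, during which the arm holds its last target. There are 200 camera calls.

### The job

The belt grinder is about to get a new belt. First prove its safety trip: press the red test button on the grey trip box so that the black-handled lever drops, then lift that lever back up until it stays up by itself. Then push the grinder's yellow sprung tensioner arm down by its red pad, past its ratchet click and on down to its bottom stop, and finish while still holding it down there with the robot; leave the spanner, tin and disc lying around where they are.

Things in the scene. Friction and masses are not known exactly. Their poses are not given: they have to be found in the camera images.
- grinder: Bench belt grinder without belt, bolted down, green base plate 150 x 350 x 14 mm. Origin: underside of the base, 20 mm in +y from the plate's centre; its z is up, its y runs along its length, the wheels turn about its x. In its frame: a green column (x -33 to -10, y 40 to 130, top 189 mm high) carries the arm's pivot; a motor (radius 50, axis along x, y = 60, height 75 mm, x from -33 to -128); a pawl post (x -22 to 22, y -186 to -154, top 156 mm high).
- tension_pivot (a point): Hinge of the tensioner arm, axis along the grinder's x, 150 mm above the bench (grinder frame 0, 90, 150 mm). The arm runs from it towards the grinder's -y.
- pad_top (a point): Centre of the top face of the red push pad (45 mm along the grinder's x, 50 mm along the arm) on the yellow tensioner arm, 191 mm from the pivot; about 211 mm above the bench at rest and 132 mm at the bottom stop. The idler wheel (radius 23 mm) sits on the arm's +x side, 65 mm nearer the pivot. Free space above the pad.
- tensioner (a joint): Angle of the tensioner arm, rad: 0 at rest (arm slopes 0.2 rad up from level towards the pad), growing as the pad is pushed down; bottom stop at 0.42. A spring pushes it back up: about 6 to 8 N at the pad at rest, 11 to 14 N at the bottom, some 2 to 4 N more while the tooth at its tip rides over the pawl. The tooth meets the pawl at about 0.20 and the click comes at about 0.28; let go after it, the pawl catches the arm at about 0.28.
- pawl_nose (a point): Nose of the brass spring pawl slider in the post beyond the pad (30 mm wide along the grinder's x, 138 mm above the bench, 130 mm in -y of the grinder's origin); slope on top, flat below. It moves out of the way by itself as the arm's tooth is pushed past.
- pawl (a joint): Pawl slider, m: 0 sprung out, about 0.009 pushed back as the tooth passes, 0.016 at most.
- trip_box: Grey safety trip box, fixed, 140 (x) x 150 (y) x 60 mm high. Origin: centre of its underside, z up.
- button_top (a point): Centre of the top of the red round test button (radius 16 mm) on the box, pressed straight down; 86 mm above the bench when out (26 mm proud of the box).
- test_button (a joint): Travel of the test button, m: 0 out, 0.010 fully down; about 1.4 N to start, 5 N fully down; springs back out when let go. The lever tips over somewhere between 0.002 and 0.008, sooner if pressed briskly, and then falls by itself in about half a second.
- lever_pivot (a point): Hinge of the trip lever, axis along the box's x, 50 mm above the bench (10 mm below the top face of the box); box frame 42, 30, 50 mm.
- lever_tip (a point): Middle of the round end of the black handle sleeve (radius 8 mm, covering the lever from 29 mm out to this end) on the steel trip lever (radius 5 mm), 65 mm from its pivot. Up, it stands 63 mm above the pivot, 16 mm to the box's +y of it; dropped, it lies 50 mm above the pivot, 41 mm to the box's -y.
- trip_lever (a joint): Angle of the trip lever, rad: 0 up (leaning 0.25 rad past upright against its stop on the box's +y side, held by its own weight only), 0.94 dropped towards the box's -y. It balances at about 0.25, so swept back past that towards +y it falls up against its stop and stays.
- spanner: Loose spanner, 170 mm long, lying flat on the +x side of the grinder, its length along its own x. Origin at the underside. Leave it alone.
- tin: Loose blue closed tin, radius 32 mm, 95 mm high, standing on the +x side of the trip box. Origin at the centre of its underside. Leave it alone.
- disc: Loose dark grinding disc, radius 50 mm, 8 mm thick with a small hole, lying on the -x side of the trip box. Origin at the centre of its underside. Leave it alone.
Mind the look-alikes: they are no part of the job. Of the things like the trip_box, leave any that is pink; of the rest the larger one is meant.

How it is judged (in metres and radians):
On the way, in this order (a step that is already met when the one before it is completed fails the run):
1. the test button is pressed while the lever is still up (value of joint test_button above 0.001 m and value of joint trip_lever below 0.6 rad).
2. the trip lever has dropped (value of joint trip_lever above 0.75 rad), for 0.1 s.
3. the trip lever has been lifted back, tensioner not yet pushed (value of joint trip_lever below 0.06 rad and value of joint tensioner below 0.1 rad), for 0.2 s.
4. the tensioner arm is past its click (value of joint tensioner above 0.32 rad), for 0.1 s.
At the end, for the whole second after the job is handed in: the robot's fingers press on the tensioner arm with more than 4 N and hold it at more than 0.37 rad (stop at 0.42), clear of the pawl (under 0.5 N); the trip lever is up (within 0.06 rad of its stop) and the test button is out (within 2 mm) (value of joint tensioner above 0.37 rad and contact force between the fingers and tensioner above 4 N and contact force between pawl and tensioner below 0.5 N and value of joint trip_lever below 0.06 rad and value of joint test_button below 0.002 m); the arm keeps its last pose, push and grip.
It fails at once if the spanner, tin or disc is moved by more than 30 mm (distance of any of spanner, tin, disc from where it was at the start of the episode above 0.03 m).
It fails at once if the tin is tipped over (angle between tin's own z axis and vertical above 0.6 rad).
It also fails if it takes over 64 s, if anything falls off the work surface, if the arm or the gripper's body presses on something with over 40 N, if the wrist force passes 120 N, or if a joint passes its speed limit or range.

## Working session

There is one attempt and no reset: what is moved stays moved. The work goes in short steps, Python scripts to look and compute and a tool call to move; the robot and the scene stay as the last step left them, time stands still between calls to the robot, and variables do not carry over. Pictures are saved under pics/ and viewed, about 8 in all and at most 12, crops included, and the job is handed in when it is done.

Besides the shell and the picture viewer there is one more tool, called after ">>>" as a command line: name --pt "numbers of a row" for each row, then --argument value for the rest. drive_tool: Moves the arm, as the interface text tells. Its arguments: {"type":"object","properties":{"plan":{"type":"array","items":{"type":"array","items":{"type":"number"}}},"claw":{"type":"number"}},"required":["plan"]}

```bash
ls; mkdir -p pics
cat > h.py <<'E'
import numpy as np, cv2
from cell import bot
def cam(n):
    p=bot.camera_params(n); K=np.array(p["camera_matrix"],float); R=cv2.Rodrigues(np.array(p["rvec"],float))[0]; t=np.array(p["tvec"],float).ravel()
    return K,R,t
def snap(n):
    c=cam(n); im,d=bot.read_camera(n); return im,d,c
def ray(c,u,v):
    K,R,t=c; return -R.T@t, R.T@np.linalg.solve(K,[u,v,1.])
def onz(c,u,v,z):
    o,r=ray(c,u,v); return o+r*(z-o[2])/r[2]
def world(c,d):
    K,R,t=c; v,u=np.mgrid[:480,:640]; P=np.stack([u,v,np.ones_like(u)],-1)@np.linalg.inv(K).T*d[...,None]
    return (P-t)@R
def proj(c,P):
    K,R,t=c; p=K@(R@np.array(P,float)+t); return p[:2]/p[2]
E
python3 - <<'E'
from h import *
for n in("scene","top"):
    im,d,c=snap(n); cv2.imwrite(f"pics/{n}0.png",im); np.savez(f"{n}0.npz",im=im,d=d)
    print(n,-c[1].T@c[2])
s=bot.observe();print(s)
E
```

```text
pics
scene [1193.94585978  458.98869535  876.82075213]
top [ 504.2385345    39.59145104 1292.98011183]
{'time': 0.1, 'q': array([ 1.07290837e+00,  3.59424847e-01,  1.51130957e+00,  2.15183749e-05,
        1.27252572e+00, -1.15089564e-01]), 'dq': array([ 0.00027539, -0.00143663, -0.00353283, -0.00038424,  0.00087695,
        0.00079982]), 'joint_torque': array([ 7.36809834e-04, -5.16357315e+01, -2.71405452e+01,  6.78739278e-02,
        2.75903055e-02, -5.70353825e-05]), 'tcp_pos': array([223.95250887, 556.28850971, 403.90382642]), 'tcp_rot': array([ 2.60284984e+00,  1.75785634e+00, -2.33892179e-03]), 'ft_force': array([-0.38285893, -0.52367685, -0.96809454]), 'torque': array([-0.04531027,  0.05241898,  0.01386052]), 'finger_gap': 87.7911347764551}
```

View pics/scene0.png

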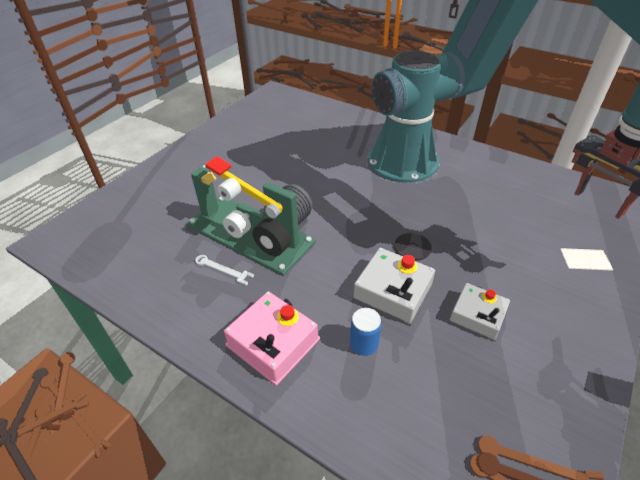

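View pics/top0.png

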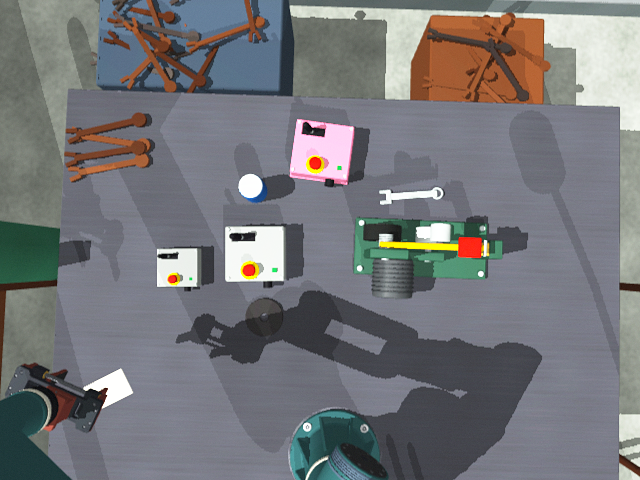

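The look-alikes in top0.png are the pink box (323,153), the large grey box (256,254) and the small grey box (179,268). The large grey one at (256,254) is the one meant: it isn't pink, it's the larger of the two grey boxes, and the tin (+x) and disc (-x) flank it. Next I measure and take a confirming crop.

Run:
```python
from h import *
z=np.load("top0.npz"); im,d=z["im"],z["d"]; c=cam("top"); W=world(c,d)
hsv=cv2.cvtColor(im,cv2.COLOR_BGR2HSV)
def blobs(m,name,z,mn=40):
    n,l,s,ce=cv2.connectedComponentsWithStats(m.astype(np.uint8))
    for i in range(1,n):
        if s[i,4]>mn and 150<ce[i][0]<520 and 110<ce[i][1]<345:
            w=W[l==i]; print(name,ce[i].round(1),s[i,2:5],"plane",onz(c,*ce[i],z).round(1),"depth med",np.median(w,0).round(1), "rect",cv2.minAreaRect(np.argwhere(l==i)[:,::-1].astype(np.float32)))
H,S,V=hsv[...,0],hsv[...,1],hsv[...,2]
red=((H<6)|(H>174))&(S>180)&(V>100)
blobs(red,"red(86)",86); blobs(red,"red(211)",211,150)
blobs((H>20)&(H<34)&(S>150)&(V>120),"yel",180)
# box top by depth height
m=(abs(W[...,2]-60)<6)&(S<40)&(V>150)
blobs(m,"box60",60,400)
# lever high points near box
B=(W[...,2]>75)&(W[...,2]<135)&(V<90)
blobs(B,"dark",105,15)
g=(H>50)&(H<85)&(S>80)&(abs(W[...,2]-14)<8); blobs(g,"base",14,200)
cv2.imwrite("pics/crop1.png",cv2.resize(im[185:310,140:510],None,fx=2.16,fy=2.16,interpolation=cv2.INTER_CUBIC))
```

```text
red(86) [314.9 162.7] [ 11  12 105] plane [749.3  71.2  86. ] depth med [749.2  71.2  84.9] rect ((315.0, 162.5), (11.0, 10.0), 90.0)
red(86) [469.4 246.9] [ 24  21 456] plane [ 550.4 -321.2   86. ] depth med [ 545.5 -285.8  209.5] rect ((469.5, 247.0), (20.0, 23.0), 90.0)
red(86) [248.5 270. ] [ 12  11 106] plane [475.8 227.1  86. ] depth med [475.7 227.5  84.7] rect ((248.5, 270.0), (10.0, 11.0), 90.0)
red(86) [172.2 278.9] [ 9  8 51] plane [447.9 414.9  86. ] depth med [446.4 423.5  57.8] rect ((172.25001525878906, 278.7500305175781), (7.071067810058594, 7.77817440032959), 45.0)
red(211) [469.4 246.9] [ 24  21 456] plane [ 545.6 -283.8  211. ] depth med [ 545.5 -285.8  209.5] rect ((469.5, 247.0), (20.0, 23.0), 90.0)
yel [314.7 165.3] [ 18  18 129] plane [724.1  69.  180. ] depth med [743.   71.   62.1] rect ((314.5, 164.5), (17.0, 17.0), 90.0)
yel [420.3 245.5] [ 78   9 511] plane [ 546.4 -179.8  180. ] depth med [ 546.6 -183.9  173.5] rect ((418.51080322265625, 245.63265991210938), (77.201904296875, 7.055772304534912), 1.6846843957901)
yel [250.4 269.8] [ 18  18 139] plane [478.
[... 632 characters left out ...]
18066406, 232.18203735351562), (37.91228103637695, 16.757362365722656), 1.9091522693634033)
dark [235.4 236.5] [12  7 66] plane [556.9 259.4 105. ] depth med [557.1 259.1 108.4] rect ((235.5, 237.0), (6.0, 11.0), 90.0)
dark [406.6 278.2] [ 17  39 407] plane [ 468.2 -162.9  105. ] depth med [ 468.7 -162.   114.7] rect ((405.0, 278.0), (38.0, 16.0), 90.0)
base [406.4 236.6] [ 133   56 1794] plane [ 575.2 -175.3   14. ] depth med [ 588.2 -165.4   13.3] rect ((420.0, 245.5), (55.0, 132.0), 90.0)
base [450.4 266.9] [  73   29 1361] plane [ 498.6 -293.3   14. ] depth med [ 497.5 -295.    13.5] rect ((449.1235046386719, 263.9180603027344), (72.4052505493164, 27.190738677978516), 1.9749339818954468)
```

View pics/crop1.png

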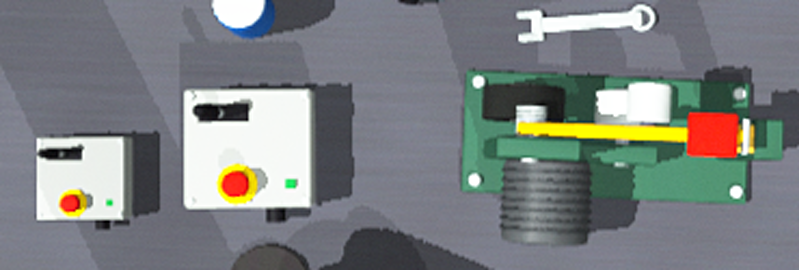

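The crop confirms it: the large grey box (lever slot at crop (222,112), button at (237,184)) is the target, and the pad is at crop (713,134). Measured positions:
- Button: (476,227,86).
- Lever tip: about (557,259), which matches the pivot at (558,242).
- Pad: (545.5,-285,210).

I shut the gripper, align the jaws with y and go above the button.

>>> drive_tool --pt "0.025 -0.033 0 0 0 0.095" --pt "0.025 -0.033 0 0 0 0.095" --pt "0.025 -0.033 0 0 0 0.095" --pt "0.025 -0.033 0 0 0 0.095" --pt "0.025 -0.033 0 0 0 0" --pt "0.025 -0.033 0 0 0 0" --pt "0.025 -0.033 0 0 0 0" --pt "0.025 -0.033 0 0 0 0" --pt "0.025 -0.033 0 0 0 0" --pt "0.025 -0.033 0 0 0 0" --pt "0 0 -0.03 0 0 0" --pt "0 0 -0.03 0 0 0" --pt "0 0 0 0 0 0" --claw 0

```text
time: 1.18
tcp_pos: [476.5, 216.1, 340.8]
tcp_rot: [2.198, 2.24, -0.0]
ft_force: [-1.1, -0.2, -0.6]
finger_gap: 4.9
```

Run:
```python
from h import *
im,d,c=snap("wrist"); W=world(c,d)
hsv=cv2.cvtColor(im,cv2.COLOR_BGR2HSV);H,S,V=[hsv[...,i] for i in range(3)]
red=((H<6)|(H>174))&(S>180)&(V>100)
n,l,s,ce=cv2.connectedComponentsWithStats(red.astype(np.uint8))
for i in range(1,n):
    if s[i,4]>60: print("red",ce[i],s[i],onz(c,*ce[i],86),np.median(W[l==i],0))
B=(W[...,2]>85)&(W[...,2]<135)&(V<90)&(d>0)
n,l,s,ce=cv2.connectedComponentsWithStats(B.astype(np.uint8))
for i in range(1,n):
    if s[i,4]>100: print("dark",ce[i],s[i],np.median(W[l==i],0),W[l==i].min(0),W[l==i].max(0))
print(bot.observe()["tcp_pos"])
cv2.imwrite("pics/wrist1.png",im)
```

```text
red [347.19747309 250.11839027] [ 323  224   50   54 2137] [474.56158416 230.25973839  86.        ] [474.07096618 230.07071544  86.54816641]
[476.79965055 216.67248019 342.78996867]
```

View pics/wrist1.png

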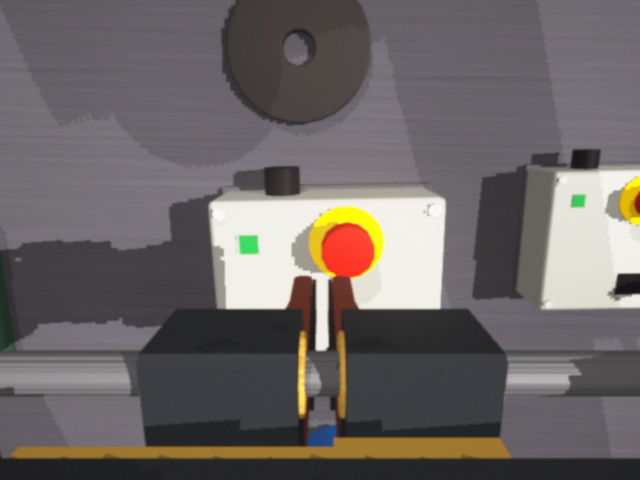

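The wrist view shows the button at (347,250), which gives (474.5,230,86) and agrees with the top view within 3 mm. The closed fingers have to shift about +13 mm in y.

>>> drive_tool --pt "-0.002 0.013 0 0 0 0" --pt "0 0 -0.03 0 0 0" --pt "0 0 -0.03 0 0 0" --pt "0 0 0 0 0 0" --pt "0 0 0 0 0 0"

```text
time: 1.65
tcp_pos: [476.2, 233.3, 288.3]
tcp_rot: [2.192, 2.242, 0.012]
ft_force: [0.6, -0.1, 0.9]
finger_gap: 0.5
```

>>> drive_tool --pt "-0.001 -0.003 -0.012 0 0 0" --pt "0 0 -0.006 0 0 0" --pt "0 0 -0.005 0 0 0" --pt "0 0 -0.004 0 0 0" --pt "0 0 -0.003 0 0 0" --pt "0 0 0 0 0 0"

```text
time: 2.15
tcp_pos: [477.3, 233.0, 266.1]
tcp_rot: [2.185, 2.242, 0.025]
ft_force: [-0.7, -0.8, 1.3]
finger_gap: 0.6
```

>>> drive_tool --pt "-0.001 -0.003 -0.004 0 0 0" --pt "0 0 -0.004 0 0 0" --pt "0 0 -0.003 0 0 0" --pt "0 0 0 0 0 0"

```text
time: 2.48
tcp_pos: [477.2, 230.5, 258.4]
tcp_rot: [2.185, 2.241, 0.032]
ft_force: [-3.6, -0.1, 6.4]
finger_gap: 0.4
```

>>> drive_tool --pt "0 0 0.03 0 0 0" --pt "0 0 0.03 0 0 0" --pt "0.02 -0.02 0.01 0 0 0" --pt "0.02 -0.02 0 0 0 0" --pt "0.02 -0.02 0 0 0 0" --pt "0.02 -0.005 0 0 0 0" --pt "0 0 0 0 0 0" --pt "0 0 0 0 0 0"

```text
time: 3.15
tcp_pos: [559.3, 162.1, 330.5]
tcp_rot: [2.183, 2.242, 0.031]
ft_force: [0.5, 0.1, -0.3]
finger_gap: 0.7
```

Run:
```python
from h import *
print(bot.observe()["tcp_pos"],bot.observe()["tcp_rot"])
im,d,c=snap("scene"); im2,d2,c2=snap("top")
a=cv2.resize(im[200:350,320:520],None,fx=2.4,fy=2.4,interpolation=cv2.INTER_CUBIC)
u,v=proj(c2,(530,210,80)).astype(int); b=cv2.resize(im2[v-60:v+60,u-60:u+60],(360,360),interpolation=cv2.INTER_CUBIC)
cv2.imwrite("pics/p3.png",np.hstack([cv2.resize(a,(480,360)),b][:2])[:, :800])
W=world(c2,d2);V=cv2.cvtColor(im2,cv2.COLOR_BGR2HSV)[...,2]
W1=world(c,d);V1=cv2.cvtColor(im,cv2.COLOR_BGR2HSV)[...,2]
for w,vv in((W,V),(W1,V1)):
    m=(w[...,2]>85)&(w[...,2]<125)&(vv<80)&(abs(w[...,0]-557)<25)&(w[...,1]>170)&(w[...,1]<290)
    print(m.sum(), w[m].mean(0) if m.any() else "",w[m].min(0) if m.any() else "",w[m].max(0) if m.any() else "")
```

```text
[559.27611437 162.06890856 330.45336302] [2.18280358 2.24156371 0.03068909]
0   
74 [565.4995174  218.12648594  98.21925767] [560.64545933 204.20100094  85.28847056] [570.06636452 233.7273764  110.47110252]
```

View pics/p3.png

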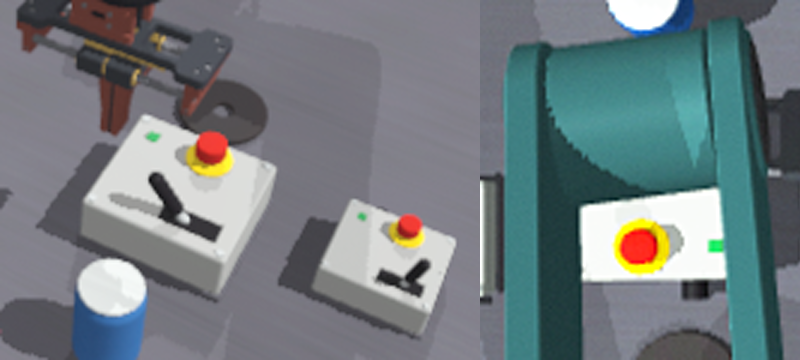

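The picture shows the lever tipped towards -y: handle end at left crop (157,180), slot at (190,215), and the button is out again. The fingers are on the lever's -y side, so I descend and sweep +y.

>>> drive_tool --pt "0 0 -0.03 0 0 0" --pt "0 0 -0.03 0 0 0" --pt "0 0 -0.008 0 0 0" --pt "0 0 0 0 0 0" --pt "0 0.012 0 0 0 0" --pt "0 0.012 0 0 0 0" --pt "0 0.012 0 0 0 0" --pt "0 0.01 0 0 0 0" --pt "0 0 0 0 0 0"

```text
time: 4.0
tcp_pos: [554.1, 217.7, 265.3]
tcp_rot: [2.177, 2.247, 0.035]
ft_force: [-0.1, 0.5, -0.1]
finger_gap: 0.6
```

Run:
```python
from h import *
s=bot.observe();print(s["tcp_pos"],s["ft_force"])
im,d,c=snap("scene")
cv2.imwrite("pics/p4.png",cv2.resize(im[200:350,320:520],None,fx=3,fy=3,interpolation=cv2.INTER_CUBIC))
```

```text
[554.11077634 217.6661311  265.34953149] [-0.12688526  0.4975744  -0.08462693]
```

View pics/p4.png

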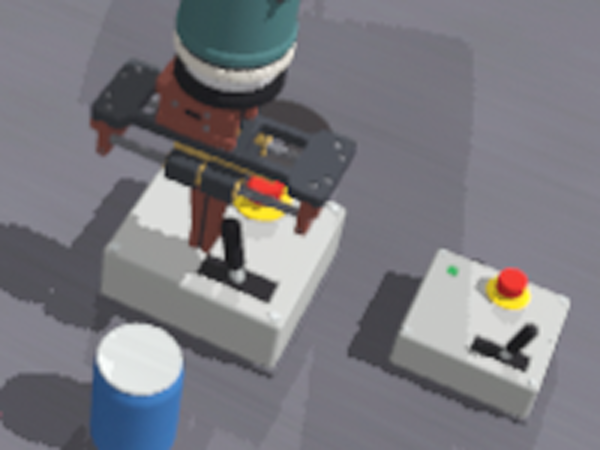

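The lever, at (233,245), is now pushed nearly upright by the fingers; I continue a little further.

>>> drive_tool --pt "0 0.006 0 0 0 0" --pt "0 0.005 0 0 0 0" --pt "0 0.004 0 0 0 0" --pt "0 0 0 0 0 0" --pt "0 0 0 0 0 0"

```text
time: 4.47
tcp_pos: [554.5, 234.3, 266.8]
tcp_rot: [2.174, 2.248, 0.038]
ft_force: [0.2, 0.7, 0.3]
finger_gap: 0.2
```

>>> drive_tool --pt "0 -0.01 0 0 0 0" --pt "0 -0.015 0 0 0 0" --pt "0 -0.02 0 0 0 0" --pt "0 0 0 0 0 0" --pt "0 0 0 0 0 0" --pt "0 0 0 0 0 0"

```text
time: 4.97
tcp_pos: [554.3, 184.6, 266.3]
tcp_rot: [2.175, 2.247, 0.036]
ft_force: [0.6, 1.0, 0.2]
finger_gap: 0.8
```

Run:
```python
from h import *
s=bot.observe();print(s["tcp_pos"],s["ft_force"])
im,d,c=snap("scene")
cv2.imwrite("pics/p5.png",cv2.resize(im[200:350,320:520],None,fx=3,fy=3,interpolation=cv2.INTER_CUBIC))
w=world(c,d);V=cv2.cvtColor(im,cv2.COLOR_BGR2HSV)[...,2]
m=(w[...,2]>85)&(w[...,2]<125)&(V<80)&(abs(w[...,0]-560)<15)&(w[...,1]>200)&(w[...,1]<290)
print(m.sum(),w[m].mean(0),w[m].min(0),w[m].max(0))
```

```text
[554.27654914 184.57056716 266.27312308] [0.58978801 1.00702814 0.2308235 ]
75 [564.72194149 264.11877438 105.69447587] [559.58702868 253.49171255  85.30295503] [570.16465549 272.1740624  123.94244136]
```

View pics/p5.png

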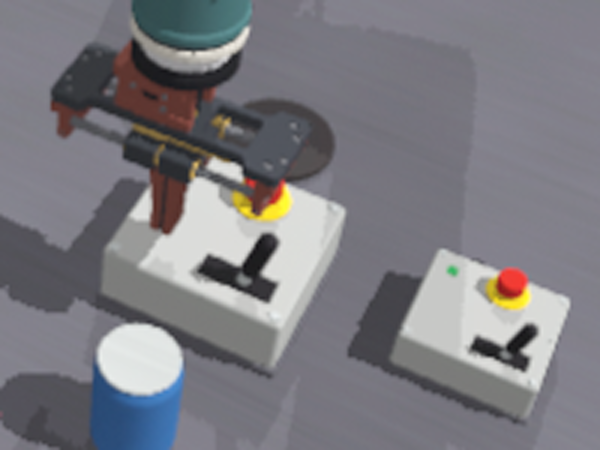

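The lever stands at (265,255), leaning to +y like its first pose (measured mean 264 in y), and the button is out. Next I rise and travel to above the pad.

>>> drive_tool --pt "0 0 0.04 0 0 0" --pt "0 0 0.04 0 0 0" --pt "0 0 0.04 0 0 0" --pt "0 -0.01 0.035 0 0 0" --pt "0 -0.039 0 -0.008 0.008 0" --pt "0 -0.039 0 -0.008 0.008 0" --pt "0 -0.039 0 0 0 0" --pt "0 -0.039 0 0 0 0" --pt "0 -0.039 0 0 0 0" --pt "0 -0.039 0 0 0 0" --pt "0 -0.039 0 0 0 0" --pt "0 -0.039 0 0 0 0" --pt "0 -0.039 0 0 0 0" --pt "0 -0.039 0 0 0 0" --pt "0 -0.025 0 0 0 0" --pt "0 0 0 0 0 0" --pt "0 0 0 0 0 0"

```text
time: 6.43
tcp_pos: [552.2, -250.1, 431.1]
tcp_rot: [2.155, 2.259, 0.009]
ft_force: [0.2, 0.4, 0.4]
finger_gap: 0.4
```

Run:
```python
from h import *
s=bot.observe();print(s["tcp_pos"],s["tcp_rot"],s["ft_force"])
for n in("wrist","scene"):
    im,d,c=snap(n);W=world(c,d)
    H,S,V=[cv2.cvtColor(im,cv2.COLOR_BGR2HSV)[...,i] for i in range(3)]
    l=((H<6)|(H>174))&(S>180)&(V>100)&(W[...,2]>190)&(W[...,2]<225)&(abs(W[...,1]+285)<60)
    if l.sum()>20: print(n,l.sum(),W[l].mean(0),W[l].min(0),W[l].max(0))
    if n=="scene": u,v=proj(c,(545,-270,200)).astype(int); u=max(u,130);cv2.imwrite("pics/p6.png",cv2.resize(im[v-90:v+90,u-130:u+130],None,fx=3,fy=3,interpolation=cv2.INTER_CUBIC))
```

```text
[ 552.24559842 -250.11115683  431.08569352] [2.15452942 2.25902852 0.00868919] [0.24316854 0.44316269 0.35603285]
wrist 8560 [ 543.15709007 -283.82648812  210.91857609] [ 522.49347465 -308.02453044  198.16523501] [ 566.75647985 -258.81316625  216.92209858]
scene 260 [ 550.66833202 -280.25773195  209.87148984] [ 525.66075068 -307.25348048  198.55392331] [ 568.9658955  -257.63381333  217.0186235 ]
```

View pics/p6.png

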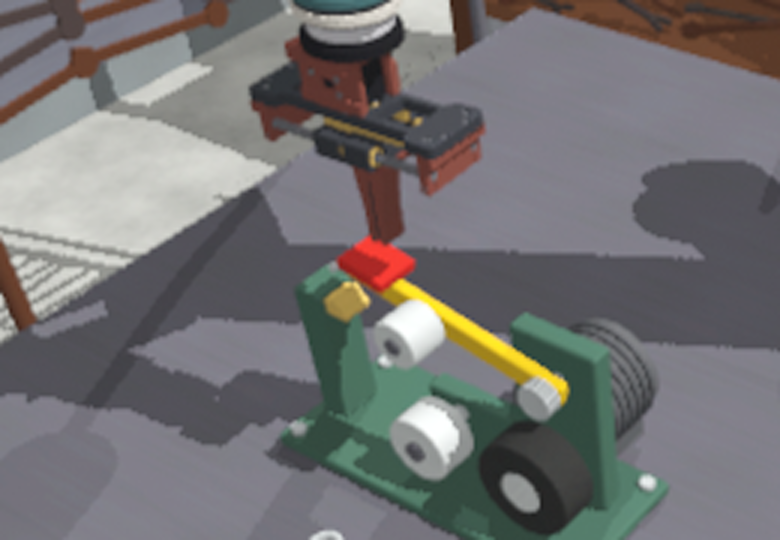

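The pad at (375,262) lies just beyond the fingers. Wrist measurement gives it centred at (544,-284,211), which agrees with the top view. I go over it and press.

>>> drive_tool --pt "-0.004 -0.016 0 0 0 0" --pt "-0.003 -0.012 0 0 0 0" --pt "0 -0.003 0 0 0 0" --pt "0 0 -0.012 0 0 0" --pt "0 0 -0.01 0 0 0" --pt "0 0 0 0 0 0" --pt "0 0 0 0 0 0"

```text
time: 7.12
tcp_pos: [546.6, -272.2, 408.9]
tcp_rot: [2.144, 2.272, 0.013]
ft_force: [-0.4, 0.5, 0.3]
finger_gap: 0.5
```

>>> drive_tool --pt "-0.002 -0.01 0 0 0 0" --pt "0 -0.002 0 0 0 0" --pt "0 0 -0.01 0 0 0" --pt "0 0 -0.01 0 0 0" --pt "0 0 -0.01 0 0 0" --pt "0 0 -0.01 0 0 0" --pt "0 0 0 0 0 0"

```text
time: 7.7
tcp_pos: [545.5, -288.0, 371.1]
tcp_rot: [2.134, 2.264, 0.008]
ft_force: [-1.1, 4.5, 7.1]
finger_gap: 0.2
```

>>> drive_tool --pt "0 0.002 -0.008 0 0 0" --pt "0 0.002 -0.008 0 0 0" --pt "0 0.001 -0.008 0 0 0" --pt "0 0 -0.008 0 0 0" --pt "0 0 -0.008 0 0 0" --pt "0 0 0 0 0 0"

```text
time: 8.2
tcp_pos: [545.3, -288.0, 335.6]
tcp_rot: [2.124, 2.253, -0.003]
ft_force: [-1.6, 2.2, 11.8]
finger_gap: 0.6
```

>>> drive_tool --pt "0 0.001 -0.008 0 0 0" --pt "0 0.001 -0.008 0 0 0" --pt "0 0 -0.006 0 0 0" --pt "0 0 -0.004 0 0 0" --pt "0 0 0 0 0 0"

```text
time: 8.62
tcp_pos: [544.9, -286.6, 314.5]
tcp_rot: [2.121, 2.248, -0.003]
ft_force: [-4.1, 1.7, 13.0]
finger_gap: 0.3
```

>>> drive_tool --pt "0 0 -0.003 0 0 0" --pt "0 0 -0.003 0 0 0" --pt "0 0 -0.002 0 0 0" --pt "0 0 0 0 0 0"

```text
time: 8.95
tcp_pos: [544.2, -286.2, 315.4]
tcp_rot: [2.118, 2.245, -0.003]
ft_force: [-3.4, 1.8, 12.9]
finger_gap: -0.1
```

>>> drive_tool --pt "0 0 -0.004 0 0 0" --pt "0 0 -0.005 0 0 0" --pt "0 0 -0.006 0 0 0"

```text
time: 9.2
tcp_pos: [543.8, -285.7, 313.0]
tcp_rot: [2.113, 2.241, -0.001]
ft_force: [-18.9, 12.4, 63.1]
finger_gap: 0.5
```

Run:
```python
from h import *
im,d,c=snap("scene")
for n in range(6): bot.read_camera("scene"); s=bot.observe();print(s["time"],s["tcp_pos"].round(1),s["ft_force"].round(1))
u,v=proj(c,(545,-270,140)).astype(int); u=max(u,130)
a=cv2.resize(im[v-90:v+90,u-130:u+130],(520,360),interpolation=cv2.INTER_CUBIC);b=cv2.resize(im[210:340,340:440],(277,360),interpolation=cv2.INTER_CUBIC)
cv2.imwrite("pics/p7.png",np.hstack([a,b]))
w=world(c,d);V=cv2.cvtColor(im,cv2.COLOR_BGR2HSV)[...,2]
m=(w[...,2]>85)&(w[...,2]<125)&(V<80)&(abs(w[...,0]-560)<15)&(w[...,1]>200)&(w[...,1]<290)
print("lever",w[m].mean(0))
H,S=[cv2.cvtColor(im,cv2.COLOR_BGR2HSV)[...,i] for i in range(2)]
l=((H<6)|(H>174))&(S>180)&(V>100)&(abs(w[...,1]+285)<60)&(w[...,2]>100)&(w[...,2]<170); print("pad",w[l].mean(0),w[l].min(0),w[l].max(0))
```

```text
9.3 [ 543.7 -285.6  313.2] [-16.5   8.4  51.7]
9.35 [ 543.7 -285.6  313.2] [-15.2   8.8  50.7]
9.4 [ 543.7 -285.6  313.2] [-14.9   9.8  51.1]
9.45 [ 543.7 -285.6  313.2] [-15.8  10.4  50.7]
9.5 [ 543.7 -285.6  313.2] [-16.2  10.6  51.3]
9.55 [ 543.7 -285.6  313.2] [-15.1   9.3  52.2]
lever [564.68746731 263.97678432 106.02350876]
pad [ 552.76549668 -279.24157416  132.75593632] [ 526.75105735 -316.28140915  120.64223754] [ 568.64201459 -264.53470031  139.53064674]
```

View pics/p7.png

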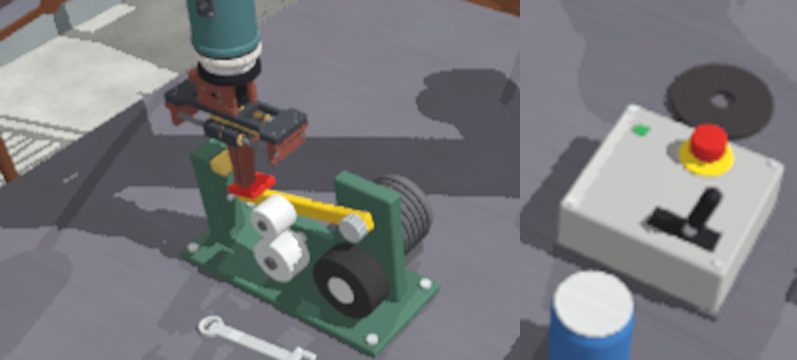

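At the stop: the pad measures 132.8 mm high, and the lever (right part, (705,215)) stands up. 51 N is more push than needed, so I ease it.

>>> drive_tool --pt "0 0 -0.002 0 0 0"

```text
time: 9.63
tcp_pos: [543.2, -285.5, 314.8]
tcp_rot: [2.111, 2.239, -0.001]
ft_force: [-4.9, 0.8, 11.5]
finger_gap: 0.7
```

Run:
```python
from h import *
for n in range(5): bot.read_camera("scene"); s=bot.observe();print(s["time"],s["tcp_pos"].round(1),s["ft_force"].round(1))
f=s["ft_force"][2]
if 14<f<45 and s["tcp_pos"][2]<316: bot.job_done(); print("done")
```

```text
9.6833 [ 543.3 -285.5  314.6] [-5.5  2.3 14. ]
9.7333 [ 543.3 -285.5  313.7] [-4.4  2.4 21.5]
9.7833 [ 543.4 -285.6  313.6] [-6.5  4.3 23.2]
9.8333 [ 543.5 -285.6  313.6] [-7.4  3.9 23.1]
9.8833 [ 543.5 -285.6  313.6] [-5.9  3.1 23.2]
the job is handed in; nothing more can be done
done
```

The job is handed in, with the robot still holding the tensioner arm down at its bottom stop; the hand-in reports no verdict.

- **Trip test:** I pressed the test button on the large grey box fully down (6.4 N) and the lever dropped. I then swept the lever back past upright, and it stayed leaning on its stop after the fingers backed away.
- **Tensioner:** I pushed the red pad down past where the click comes to its bottom stop. The pad measured about 133 mm above the bench, against 132 mm expected at the stop.
- **Final hold:** The push was a steady 23 N just before hand-in.
- **Last picture (about 0.3 s before hand-in):** The lever was up, the button was out, and the pad was below the pawl nose. The spanner, tin and disc looked untouched, but I did not measure them.

**Disagreement:** One pressing move briefly took the force through the fingers to about 63 N up and about 67 N in all. That is under the 120 N wrist limit. It is over the 40 N limit for the arm or gripper body, but only the fingertips appeared to be touching. I eased the push before handing in.

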